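Wedge a tube block tight in its clamp

ROBOT

A 6-joint arm with a two-finger parallel gripper is mounted at the origin on a cart in front of the work surface, level with it; the furniture and walls round the work are solid. World frame = base frame: x ahead of the robot, y to its left, z up, the work surface at z = 0. Lengths are in m, angles in rad, forces in N, time in s.
With the tool pointing down it reaches from about 0.375 to 0.925 m from the base axis. Payload 5.7 kg.
Tool frame: the origin (TCP) lies between the finger pads; the fingertips stand 14 mm ahead of it and the grasp point (between the pads) lies 5 mm behind it; z points along the fingers, y is the direction in which the jaws open and shut (so a half turn about z gives the same grasp; the last joint's range is limited). The gripper opens to 85 mm and grips with 20 to 120 N. Pads are 22 mm wide; open, the fingers measure 114 mm over their backs; the gripper's body (76 mm by 85 mm) begins 54 mm behind the grasp point. The pads swing forward as they close: fully open they stand 13 mm farther back than shut.
Start: joints at [1.042, 0.359, 1.51, -0, 1.272, -0.115], TCP at [0.241, 0.549, 0.245] pointing down, gripper open.
Joint ranges: [-2.97, 2.97], [-1.01, 2.36], [0.21, 2.38], [-0.96, 4.11], [0.2, 2.71], [-2.98, 2.98]. Speed limits (rad/s): [2.39, 2.39, 3.14, 3.14, 3.14, 3.14].

INTERFACE

Orientations are given as a unit quaternion [w, x, y, z].
In Python, from plant import manip gives the robot as it stands. The module is installed in compiled form; this text tells all that it offers.
- The arm moves only by the tool carry_out, never from a script. Its arguments are lists of equal length, an entry for each row: "offset": the shift along the world's x, y, z in m, a list of three; "delta_rot": the turn, a rotation vector about the world's x, y, z in rad, a list of three. A call has 1 to 12 rows; each row shifts and turns the commanded pose from where the row before left it; what a row does not reach is not made up. A row lasts 1/8 s, in which the tool goes at most 62.5 mm and 10.7 degrees, less where a joint would pass 70% of its speed; a pose out of reach is approached as far as the arm can. A call is refused whole if a number of a shift passes 0.0625 or a number of a turn 0.188, either way. A call with a gripper value outside its range is refused whole. "hand" is the gripper command: -1 is shut, 1 is fully open, values between are in proportion, set as the call begins (left out, the last holds). The fingers move at their own pace and stop on an object; "grip_force" is the grip in N (left out, the last holds). Time passes only in rows, so rows that do not move let the fingers close. It gives the time, the measured TCP pose, the force and the opening at its end, in the units of the state.
- manip.sense(): the state, without advancing time (a new reading comes with each control period).
- manip.grab_frame(name): name is "scene" or "top"; returns the picture (384x512x3 uint8, red, green, blue); there is no depth.
- manip.camera_model(name): a dict with "fx", "fy", "cx", "cy" (pixels), "rvec" (rotation vector, rad) and "tvec" (3), from world to camera coordinates, as OpenCV has them. Camera axes: x right, y down, z forward; pixel columns grow to the right and rows downward; lengths in m; the calibration is good to about 2 mm. A picture is of the moment at which its call begins. camera_model takes no time and is no camera call.
- manip.finish_job(): hands the job in, once; it reports no verdict.
Trained networks look in the newest picture that a camera, given by its name, has taken for a name from the list of things; names that differ only in an ending like _2 or _b are one class to them, and where a whole thing is asked for, a point or a joint stands for the part that bears it (a point fixed in the world has none). Each returns a list of dicts, best first, with "confidence" (0 to 1); they miss things now and then, are a little off and sometimes report something else, mostly with a low value. They report only what shows in the picture. A call takes as long as a camera call. They do not tell look-alikes from the thing itself.
- manip.masks_of(camera, query): "mask" (384x512 bool, what is visible of it) and "box" ([left, top, width, height] in pixels, round what is visible of it).
The state is a dict: "time": time; "q": joint angles; "joint_velocities": joint speeds; "joint_torque": joint torques, N m; "tcp_pos": TCP position; "ee_rot": TCP orientation; "contact_force": force on the tool from outside, world axes, zero at the start; "wrist_torque": the same for the moment, N m; "finger_gap": opening from 0.0 (shut) to 1.0 (fully open).
Only numpy, scipy, OpenCV 4.12 (cv2) and the standard library are available. Lean on these libraries where they do the work, as an engineer would, in place of code of your own. Each camera call takes 0.05 s, during which the arm holds its last target. There are 200 camera calls.

TASK

The small grey tube block sits loose in the wedge clamp. Take the steel wedge from its stand, stand it thin end down in the clamp's slot (upright face against the fixed cheek, slanted face against the jaw) and let go of it; then, with the gripper closed, tap its head down in light taps of about 15 N until it stops moving further down, so that the tube block stays clamped tight, and leave it standing there. Do not force it beyond that, because the plastic block cracks, and do not disturb the things lying round about.

Things in the scene. Friction and masses are not known exactly. Their poses are not given: they have to be found in the camera images.
- clamp: Wedge clamp, fixed: plate 190 x 90 x 8 mm, steel parts in a row along x: cheek, slot, jaw, tube block, back stop. Origin: centre of the plate's underside, on the worktop; x from the cheek (robot's side) to the back stop. Fixed cheek 18 mm thick, 60 wide (y), top 64 mm up, upright inner face at x = -65 mm. The wedge gets tight 6 to 33 mm below where it first stands: to be felt, not measured.
- slot (a point): Middle of the cheek's upper inner edge: clamp frame (-65, 0, 64) mm. The slot runs from here to +x: about 11 mm wide at the top at the start, narrowing downward by 1 mm in 4, all on the jaw's side; open at both ends in y. The wedge's 6 mm thin end goes in freely; the wedge first stands with its thin end 40 to 46 mm above the worktop.
- jaw: Steel jaw, 56 to 64 mm wide (y), 64 mm high, slides along clamp x (friction about 3 N, no spring). Its frame is the clamp's when fully back; starts 0 to 1 mm forward. Slanted face (1 in 4, leaning to +x at the top) on the slot; low foot, upright face at x = -25 mm, toward the tube block. Wedge down 4 mm = jaw 1 mm forward. When the block meets the back stop, resistance rises steeply.
- tube_block: Small grey plastic block with four wells, 52 x 52 x 34 mm, origin in the centre of its underside. It lies loose on the base plate between the jaw's foot and the back stop, with 1.5 to 7 mm of play in all. It cracks if squeezed with more than 90 N.
- back_stop: Low steel stop, 64 mm wide (y), 26 mm high, bolted to the base plate at the far end of the row, a few millimetres nearer or farther each time; origin at the foot of its face that looks at the tube block.
- wedge: Steel wedge, 0.12 kg. Origin level with the thin end, under the head's centre; z up to the head. Taper z 0 to 52 mm, 26 wide (y): upright face x = -11, slanted face x = -5 at the thin end to +8 mm. Head z 52 to 86 mm: 22 (x) by 34 (y), centred; starts hanging by it in its stand, upright. Taper greased, self-locking. In the clamp its x axis is along the clamp's, its origin at clamp x = -54 mm.
- wedge_top (a point): Centre of the top face of the wedge's head, 86 mm above its thin end: the place to tap.
- wedge_tip (a point): Middle of the thin end of the wedge: wedge frame (-8, 0, 0) mm.
- wedge_stand: Grey plastic stand, 46 x 62 x 56 mm, fixed; origin in the centre of its underside. The wedge hangs in its open pocket, its 34 mm high head resting on the side walls (tops 56 mm above the worktop, thin end 4 mm above it); lift straight up by 60 mm to free it.
- tally_counter: Round chromed tally counter, 51 x 75 x 25 mm, loose bystander; origin in the centre of its underside.
- oil_bottle: Small amber bottle with black cap, 25 x 26 x 43 mm, loose bystander; origin in the centre of its underside.
- tape_roll: Roll of tape lying flat, 52 x 52 x 18 mm, loose bystander; origin in the centre of its underside.
There are look-alikes about, which are no part of the job. Leave any green look-alike of the wedge alone.

How it is judged:
By the outcome, as a careful person would: the job done as asked, in the order asked, and still so for the second after the job is handed in, with the robot touching nothing.
It also fails if it takes over 43 s, if anything falls off the work surface, if the arm or the gripper's body presses on something with over 40 N, if the wrist force passes 120 N, or if a joint passes its speed limit or range.

## Working session

There is one attempt and no reset: what is moved stays moved. The work goes in short steps, Python scripts to look and compute and a tool call to move; the robot and the scene stay as the last step left them, time stands still between calls to the robot, and variables do not carry over. Pictures are saved under pics/ and viewed, on a budget of 10 in all, crops included, one or two more only if the job needs it, and the job is handed in when it is done.

Besides the shell and the picture viewer there is one more tool, called after "Call:" as name(argument=value, ...) on one line, values as JSON. carry_out: Moves the arm, as the interface text tells. Its arguments: {"type":"object","properties":{"offset":{"type":"array","items":{"type":"array","items":{"type":"number"}}},"delta_rot":{"type":"array","items":{"type":"array","items":{"type":"number"}}},"hand":{"type":"number"},"grip_force":{"type":"number"}},"required":["offset","delta_rot"]}

```bash
mkdir -p pics; ls
python3 - <<'E'
from plant import manip
import cv2,numpy as np
s=manip.sense();print({k:np.round(v,3) for k,v in s.items()})
for n in("scene","top"):
    im=manip.grab_frame(n);cv2.imwrite(f"pics/{n}0.png",im[:,:,::-1])
    c=manip.camera_model(n);print(n,{k:np.round(v,4) for k,v in c.items()})
    for q in["wedge","wedge_stand","clamp","jaw","tube_block","back_stop"]:
        for r in manip.masks_of(n,q):
            m=r["mask"];ys,xs=np.nonzero(m);print(n,q,round(r["confidence"],2),r["box"],round(xs.mean(),1),round(ys.mean(),1),m.sum())
a=cv2.imread("pics/scene0.png")
b=cv2.imread("pics/top0.png")
cv2.imwrite("pics/both0.png",cv2.resize(np.vstack([a,b]),None,fx=.78,fy=.78,interpolation=cv2.INTER_AREA))
E
```

```text
pics
{'time': np.float64(0.0), 'q': array([ 1.042,  0.36 ,  1.511,  0.   ,  1.272, -0.115]), 'joint_velocities': array([ 0.   ,  0.001,  0.001, -0.001, -0.   , -0.002]), 'joint_torque': array([-0.0000e+00, -5.2761e+01, -2.7863e+01, -0.0000e+00,  1.3000e-02,
        0.0000e+00]), 'tcp_pos': array([0.241, 0.549, 0.244]), 'ee_rot': array([-0.   ,  0.205,  0.979, -0.001]), 'contact_force': array([ 0.122, -0.447, -0.523]), 'wrist_torque': array([-0.05 , -0.084, -0.028]), 'finger_gap': np.float64(0.997)}
scene {'fx': np.float64(382.8995), 'fy': np.float64(382.8995), 'cx': np.float64(257.2611), 'cy': np.float64(188.3325), 'rvec': array([ 1.931 , -0.54  ,  0.3915]), 'tvec': array([-0.434 ,  0.1971,  0.7308])}
scene wedge 0.82 [276.0, 215.8, 19.6, 21.7] 286.0 225.5 291
scene wedge 0.67 [236.1, 177.5, 25.3, 14.7] 248.8 186.1 253
scene wedge_stand 0.95 [268.8, 226.8, 32.5, 36.8] 285.5 244.9 732
scene clamp 0.89 [215.9, 189.8, 73.5, 35.4] 241.9 208.8 1062
scene jaw 0.64 [234.7, 187.8, 17.1, 26.4] 241.1 202.6 333
scene tube_block 0.72 [248.4, 191.2, 16.7, 21.1] 257.0 202.7 309
scene tube_block 0.
[... 212 characters left out ...]
4(187.2362), 'rvec': array([ 2.0658, -2.1602,  0.2238]), 'tvec': array([0.0417, 0.5468, 0.8238])}
top wedge 0.95 [170.0, 151.8, 35.6, 30.3] 185.6 167.5 449
top wedge 0.65 [321.0, 193.5, 16.8, 17.1] 326.0 201.9 200
top wedge_stand 0.8 [308.1, 190.0, 31.4, 23.1] 321.1 205.5 361
top wedge_stand 0.28 [367.0, 202.8, 23.5, 26.6] 378.3 215.1 330
top clamp 0.59 [220.8, 152.7, 39.5, 77.2] 238.1 198.3 1667
top clamp 0.17 [322.8, 194.6, 14.4, 18.5] 326.5 202.1 178
top jaw 0.93 [221.8, 199.6, 27.4, 14.8] 236.4 205.7 382
top tube_block 0.75 [229.4, 175.5, 20.2, 24.3] 237.3 187.8 440
top back_stop 0.87 [227.1, 159.2, 27.1, 20.0] 239.5 169.1 401
top back_stop 0.57 [222.6, 198.8, 27.0, 18.6] 236.6 206.0 382
```

View pics/both0.png

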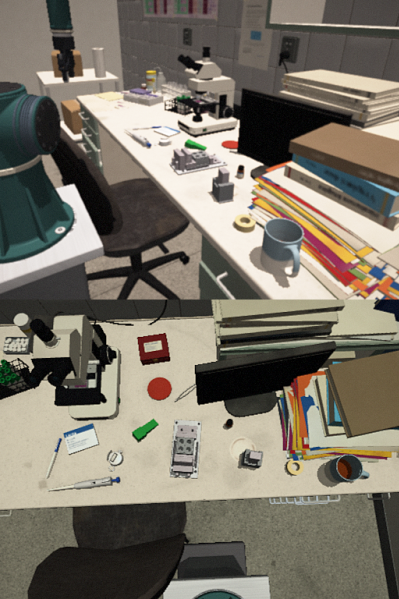

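Run:
```python
import cv2,numpy as np
a=cv2.imread("pics/scene0.png")[150:300,190:350]
b=cv2.imread("pics/top0.png")[130:250,150:400]
cv2.imwrite("pics/crop0.png",np.vstack([cv2.resize(b,(600,288),interpolation=cv2.INTER_CUBIC),cv2.resize(a[:,:],(600,312*600//600),interpolation=cv2.INTER_CUBIC)]) if 0 else cv2.resize(b,(800,384),interpolation=cv2.INTER_CUBIC))
cv2.imwrite("pics/crop1.png",cv2.resize(a,(640,600),interpolation=cv2.INTER_CUBIC))
```

```text
(no output)
```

View pics/crop0.png

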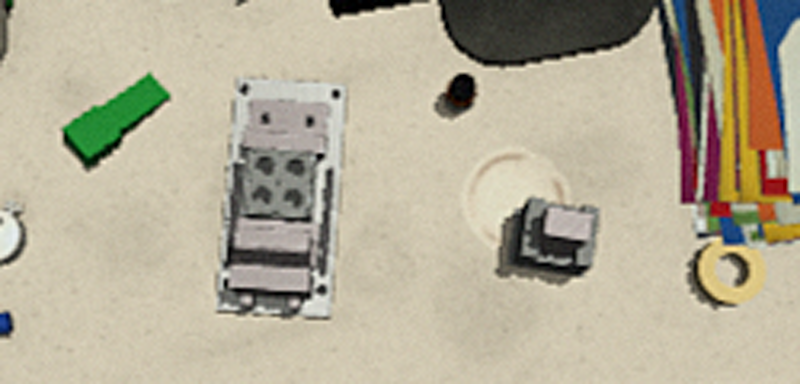

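View pics/crop1.png

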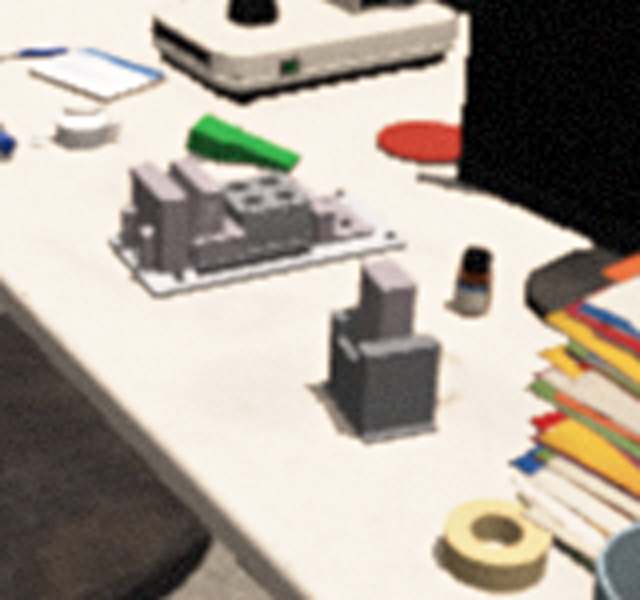

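The steel wedge (the one to use) hangs in its grey stand at top pixel (328,200), scene pixel (287,225). The look-alike is green, lies flat at top (186,167) and scene (249,186), and is to be left alone. The clamp is centred at about top (238,192). Next I fit the poses.

```bash
cat > h.py <<'E'
from plant import manip
import cv2,numpy as np
from scipy.optimize import least_squares
C={n:manip.camera_model(n) for n in("scene","top")}
def proj(n,P):
    c=C[n];K=np.array([[c["fx"],0,c["cx"]],[0,c["fy"],c["cy"]],[0,0,1.]])
    return cv2.projectPoints(np.asarray(P,float).reshape(-1,3),np.array(c["rvec"],float),np.array(c["tvec"],float),K,None)[0][:,0]
def W(p,L):
    L=np.asarray(L,float).reshape(-1,3)*1e-3;c,s=np.cos(p[2]),np.sin(p[2])
    return np.c_[p[0]+c*L[:,0]-s*L[:,1],p[1]+s*L[:,0]+c*L[:,1],L[:,2]]
def fit(obs,p0):
    f=lambda p:np.concatenate([(proj(n,W(p,[l for l,_ in o]))-[u for _,u in o]).ravel() for n,o in obs.items()])
    r=least_squares(f,p0,loss="soft_l1");return r.x,f(r.x).reshape(-1,2)
def box(x0,x1,y0,y1,z0,z1):
    return [[(x0,y0,z),(x1,y0,z),(x1,y1,z),(x0,y1,z)] for z in(z0,z1)]
E
python3 - <<'E'
from h import *
T=lambda u,v:((u+.5)/3.2+149.5,(v+.5)/3.2+129.5)
S=lambda u,v:((u+.5)/4+189.5,(v+.5)/4+149.5)
clamp={"top":[((95,45,8),T(237,80)),((95,-45,8),T(347,86)),((-95,-45,8),T(330,316)),((-95,45,8),T(219,310)),
 ((-65,30,64),T(229,264)),((-65,-30,64),T(311,268)),((-83,-30,64),T(310,292)),((-83,30,64),T(227,288))],
 "scene":[((-95,-45,8),S(155,295)),((-95,45,8),S(112,240)),((95,-45,8),S(405,243))]}
pc,r=fit(clamp,[.6,0,0]);print("clamp",pc,np.round(r,1).tolist())
pt,_=fit({"top":clamp["top"]},pc);print("top only",pt)
head={"top":[((11,17,90),T(548,204)),((11,-17,90),T(595,208)),((-11,-17,90),T(591,243)),((-11,17,90),T(543,239))],
 "scene":[((-11,-17,90),S(390,281))]}
ph,r=fit(head,[.6,-.2,0]);print("head",ph,np.round(r,1).tolist())
np.save("p.npy",[pc,ph])
# overlays
ims=[]
for n,(x0,y0,w,h,k) in {"top":(150,130,220,110,3.6),"scene":(200,150,160,75,5)}.items():
    im=cv2.imread(f"pics/{n}0.png")[y0:y0+h,x0:x0+w];im=cv2.resize(im,None,fx=k,fy=k,interpolation=cv2.INTER_CUBIC)
    for p,bs in((pc,[box(-95,95,-45,45,8,8),box(-83,-65,-30,30,8,64)]),(ph,[box(-11,11,-17,17,56,90)])):
        for b in bs:
            q=[(((proj(n,W(p,l))+.5-[x0,y0])*k*8)).astype(np.int32) for l in b]
            for l in q: cv2.polylines(im,[l],True,(0,0,255),1,cv2.LINE_AA,3)
    ims.append(im)
w=max(i.shape[1] for i in ims)
cv2.imwrite("pics/ov.png",np.vstack([cv2.copyMakeBorder(i,0,0,0,w-i.shape[1],0) for i in ims])[:800])
E
```

```text
clamp [ 0.55214727  0.07568256 -0.11007264] [[-0.1, -0.9], [0.1, -0.6], [0.3, 0.8], [-1.1, 0.3], [0.5, -0.0], [0.2, 0.4], [-0.0, 0.5], [0.4, 0.1], [0.4, -0.9], [-1.1, -1.6], [1.5, -0.9]]
top only [ 0.55245442  0.07589644 -0.10908057]
head [ 0.50591967 -0.1339359  -0.16372203] [[-0.4, 0.4], [-0.4, 0.9], [0.1, -0.7], [0.3, -1.2], [-0.2, 2.0]]
```

View pics/ov.png

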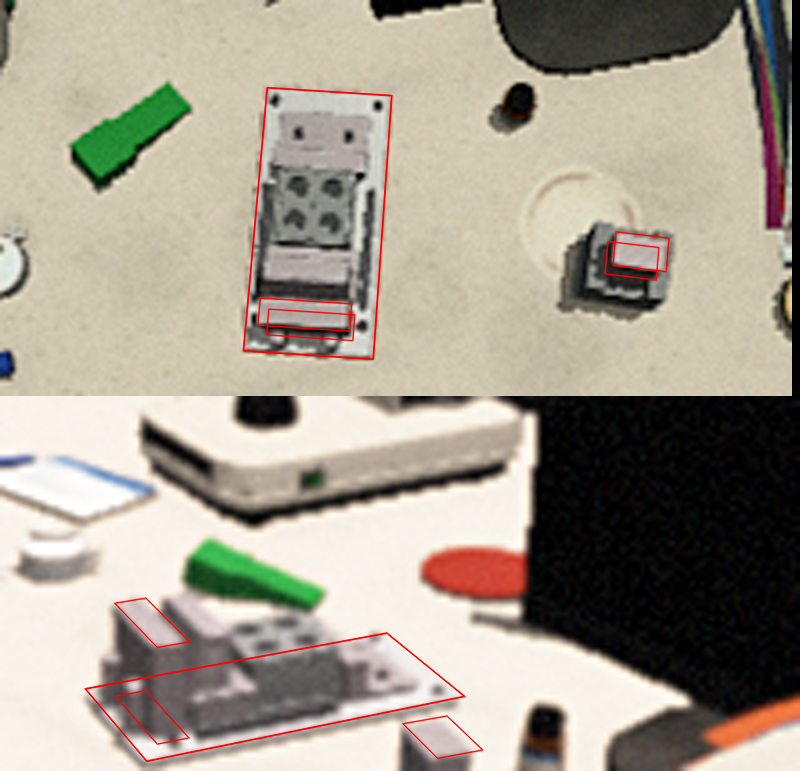

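The clamp overlay fits the picture to within about 1 px, and so does the head overlay from the top camera. Clamp: (0.552, 0.076), yaw -0.11. Wedge head: (0.506, -0.134), yaw about -0.155. I'll grip the head across its 22 mm (x) faces.

Call:
carry_out(offset=[[0.03,-0.048,0],[0.03,-0.048,0],[0.03,-0.048,0],[0.03,-0.048,0],[0.03,-0.048,0],[0.03,-0.048,0],[0.01,-0.05,0],[0.01,-0.05,0],[0.01,-0.05,0],[0.01,-0.05,0],[0.01,-0.05,0],[0.01,-0.05,0]], delta_rot=[[0,0,-0.1],[0,0,-0.1],[0,0,-0.1],[0,0,-0.1],[0,0,-0.1],[0,0,-0.1],[0,0,-0.1],[0,0,-0.1],[0,0,-0.1],[0,0,-0.1],[0,0,-0.1],[0,0,-0.1]], hand=0.2, grip_force=60)

```text
time: 2.2
tcp_pos: [0.4815, -0.0404, 0.2456]
ee_rot: [0.0, 0.723, 0.69, 0.0]
contact_force: [1.2, -0.3, 0.3]
finger_gap: 0.6
```

Call:
carry_out(offset=[[0.012,-0.047,0],[0.0125,-0.0465,0],[0,0,-0.05],[0,0,-0.05],[0,0,-0.03],[0,0,-0.025],[0,0,-0.0166],[0,0,0]], delta_rot=[[0,0,-0.055],[0,0,-0.055],[0,0,0],[0,0,0],[0,0,0],[0,0,0],[0,0,0],[0,0,0]])

```text
time: 3.2
tcp_pos: [0.5049, -0.1319, 0.0727]
ee_rot: [-0.001, 0.759, 0.651, -0.001]
contact_force: [-0.2, -0.1, 1.0]
finger_gap: 0.6
```

Run:
```python
from h import *
s=manip.sense();print(s["tcp_pos"],s["contact_force"],s["finger_gap"],s["q"])
a=manip.grab_frame("scene")[:,:,::-1];b=manip.grab_frame("top")[:,:,::-1]
a=cv2.resize(a[180:270,230:340],(550,450),interpolation=cv2.INTER_CUBIC)[:300*2]
cv2.imwrite("pics/g1.png",a)
```

```text
[ 0.50488636 -0.13185578  0.07265298] [-0.22725012 -0.07179513  1.04783557] 0.599662312624837 [-3.87868879e-01  4.74445801e-01  1.85091831e+00 -1.84223525e-05
  8.18958329e-01 -2.34804178e-01]
```

View pics/g1.png

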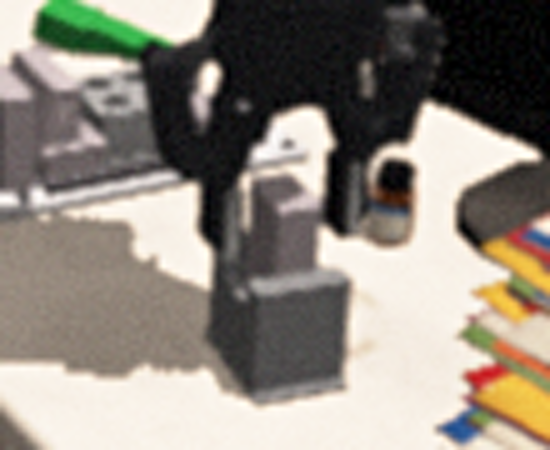

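The head stands between the fingers (left finger at crop column 235, head 255–320, right finger 335). Closing, then lifting.

Call:
carry_out(offset=[[0,0,0],[0,0,0],[0,0,0],[0,0,0]], delta_rot=[[0,0,0],[0,0,0],[0,0,0],[0,0,0]], hand=-1, grip_force=60)

```text
time: 3.8
tcp_pos: [0.5064, -0.1325, 0.0747]
ee_rot: [0.001, 0.759, 0.651, 0.0]
contact_force: [-1.5, 0.0, 5.6]
finger_gap: 0.244
```

Call:
carry_out(offset=[[0,0,0.02],[0,0,0.03],[0,0,0.04],[0,0,0.04],[0,0,0]], delta_rot=[[0,0,0],[0,0,0],[0,0,0],[0,0,0],[0,0,0]])

```text
time: 4.42
tcp_pos: [0.5079, -0.133, 0.2069]
ee_rot: [0.003, 0.759, 0.651, 0.002]
contact_force: [0.8, -0.1, -1.1]
finger_gap: 0.248
```

Run:
```python
from h import *
s=manip.sense();print(s["tcp_pos"],s["ee_rot"],s["contact_force"],s["finger_gap"])
a=manip.grab_frame("scene")[:,:,::-1];cv2.imwrite("pics/s2.png",a)
cv2.imwrite("pics/s2c.png",cv2.resize(a[150:260,230:340],(600,600),interpolation=cv2.INTER_CUBIC))
for r in manip.masks_of("scene","wedge"):print(r["confidence"],r["box"])
```

```text
[ 0.50793747 -0.13300754  0.20694284] [0.00313308 0.75903867 0.65103604 0.0015959 ] [ 0.83480614 -0.14388066 -1.14889585] 0.24762411519653033
0.75 [281.4, 161.5, 18.6, 40.4]
0.61 [234.6, 177.9, 24.3, 14.0]
```

View pics/s2c.png

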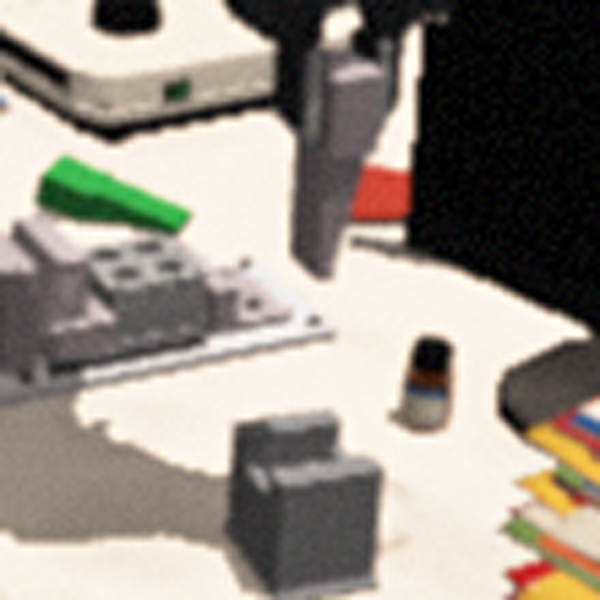

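The wedge is free of the stand. Its upright face looks toward the robot (-x) and its slanted face to +x, which is right for the clamp. Moving over the slot.

Call:
carry_out(offset=[[-0.001,0.05,0],[-0.002,0.055,0],[-0.002,0.055,0],[-0.002,0.054,0],[0,0,-0.03],[0,0,-0.028],[0,0,0],[0,0,0]], delta_rot=[[0,0,0.01],[0,0,0.011],[0,0,0.011],[0,0,0.011],[0,0,0],[0,0,0],[0,0,0],[0,0,0]])

```text
time: 5.52
tcp_pos: [0.4985, 0.0817, 0.1455]
ee_rot: [-0.0, 0.745, 0.667, -0.0]
contact_force: [0.6, -0.1, -1.2]
finger_gap: 0.246
```

Run:
```python
from h import *
s=manip.sense();print(s["tcp_pos"],s["ee_rot"],s["contact_force"],s["finger_gap"],s["q"])
a=manip.grab_frame("scene")[:,:,::-1];cv2.imwrite("pics/s3.png",a)
pc,ph=np.load("p.npy");x0,y0,w,h,k=205,150,90,80,7
im=cv2.resize(a[y0:y0+h,x0:x0+w],None,fx=k,fy=k,interpolation=cv2.INTER_CUBIC)
from scipy.spatial.transform import Rotation as R
t=np.array(s["tcp_pos"]);pw=[t[0],t[1],-.11]
def dr(p,l,dz=0,col=(0,0,255)):
    P=W(p,l);P[:,2]+=dz
    cv2.polylines(im,[((proj("scene",P)+.5-[x0,y0])*k*8).astype(np.int32)],True,col,1,cv2.LINE_AA,3)
for b in box(-83,-65,-30,30,8,64):dr(pc,b)
tz=t[2]-.071
dr(pw,[(-11,-13,0),(-5,-13,0),(-5,13,0),(-11,13,0)],tz,(0,160,0))
for b in box(-11,11,-17,17,52,86):dr(pw,b,tz,(0,160,0))
c,s_=np.cos(pc[2]),np.sin(pc[2]);d=t[:2]-pc[:2];print("TCP in clamp mm",1e3*(c*d[0]+s_*d[1]),1e3*(-s_*d[0]+c*d[1]))
cv2.imwrite("pics/s3c.png",im)
```

```text
[0.49852844 0.08167348 0.14546867] [-4.10453596e-04  7.45010617e-01  6.67052319e-01 -4.63844352e-04] [ 0.60792894 -0.07997955 -1.21659073] 0.2460217567052023 [2.55540931e-02 3.44633007e-01 1.82639081e+00 2.95688690e-05
 9.71807344e-01 1.35843023e-01]
TCP in clamp mm -53.952449760544525 0.06460797154718509
```

View pics/s3c.png

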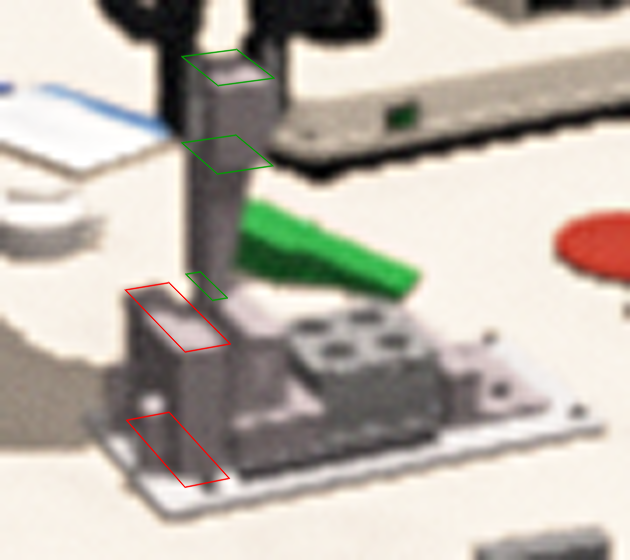

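Overlays agree with the picture within about 1 px, and the thin end sits over the slot. Shifting slightly off the cheek and inserting the thin end gently.

Call:
carry_out(offset=[[0.0015,0,0],[0,0,-0.006],[0,0,-0.006],[0,0,-0.005],[0,0,0]], delta_rot=[[0,0,0.004],[0,0,0],[0,0,0],[0,0,0],[0,0,0]])

```text
time: 6.2
tcp_pos: [0.4997, 0.0818, 0.128]
ee_rot: [-0.0, 0.744, 0.669, -0.001]
contact_force: [-0.3, -0.5, -1.2]
finger_gap: 0.247
```

Call:
carry_out(offset=[[-0.001,0,0],[0,0,0]], delta_rot=[[0,0,0],[0,0,0]])

```text
time: 6.45
tcp_pos: [0.4992, 0.0818, 0.1288]
ee_rot: [0.0, 0.744, 0.669, 0.0]
contact_force: [1.0, 0.2, -1.4]
finger_gap: 0.247
```

Call:
carry_out(offset=[[-0.001,0,0],[0,0,0]], delta_rot=[[0,0,0],[0,0,0]])

```text
time: 6.7
tcp_pos: [0.4983, 0.0818, 0.1288]
ee_rot: [0.0, 0.744, 0.669, 0.0]
contact_force: [0.0, 0.2, -1.0]
finger_gap: 0.248
```

Call:
carry_out(offset=[[-0.0005,0,0],[0,0,0]], delta_rot=[[0,0,0],[0,0,0]])

```text
time: 6.95
tcp_pos: [0.4982, 0.0818, 0.1288]
ee_rot: [0.0, 0.744, 0.669, 0.0]
contact_force: [0.7, -0.7, -0.1]
finger_gap: 0.251
```

Call:
carry_out(offset=[[-0.001,0,0],[0,0,0]], delta_rot=[[0,0,0],[0,0,0]])

```text
time: 7.2
tcp_pos: [0.4979, 0.0818, 0.129]
ee_rot: [0.001, 0.744, 0.669, 0.001]
contact_force: [3.9, -0.4, -1.8]
finger_gap: 0.248
```

Call:
carry_out(offset=[[-0.001,0,0],[0,0,0]], delta_rot=[[0,0,0],[0,0,0]])

```text
time: 7.45
tcp_pos: [0.4977, 0.0818, 0.1292]
ee_rot: [0.001, 0.744, 0.669, 0.001]
contact_force: [5.9, 0.1, -2.1]
finger_gap: 0.246
```

Cheek contact felt at TCP x ≈ 0.498. Easing off a little and lowering until the jaw carries it.

Call:
carry_out(offset=[[0.0008,0,-0.004],[0,0,-0.004],[0,0,0]], delta_rot=[[0,0,0],[0,0,0],[0,0,0]])

```text
time: 7.82
tcp_pos: [0.4979, 0.0817, 0.1206]
ee_rot: [0.001, 0.744, 0.669, 0.001]
contact_force: [5.2, -1.1, -3.4]
finger_gap: 0.243
```

Call:
carry_out(offset=[[0,0,-0.003],[0,0,0]], delta_rot=[[0,0,0],[0,0,0]])

```text
time: 8.07
tcp_pos: [0.4979, 0.0818, 0.1178]
ee_rot: [0.001, 0.744, 0.669, 0.001]
contact_force: [6.8, -0.1, -1.3]
finger_gap: 0.247
```

Call:
carry_out(offset=[[0,0,-0.002],[0,0,0]], delta_rot=[[0,0,0],[0,0,0]])

```text
time: 8.32
tcp_pos: [0.498, 0.0818, 0.1159]
ee_rot: [0.001, 0.744, 0.669, 0.001]
contact_force: [6.6, -0.5, 0.3]
finger_gap: 0.25
```

Call:
carry_out(offset=[[0,0,-0.0015],[0,0,0]], delta_rot=[[0,0,0],[0,0,0]])

```text
time: 8.57
tcp_pos: [0.498, 0.0818, 0.1145]
ee_rot: [0.001, 0.744, 0.669, 0.001]
contact_force: [6.0, 0.6, 1.5]
finger_gap: 0.245
```

Call:
carry_out(offset=[[0,0,-0.0015],[0,0,0]], delta_rot=[[0,0,0],[0,0,0]])

```text
time: 8.82
tcp_pos: [0.498, 0.0818, 0.1131]
ee_rot: [0.001, 0.744, 0.669, 0.001]
contact_force: [6.3, -1.4, 1.5]
finger_gap: 0.247
```

Call:
carry_out(offset=[[0.0012,0,-0.001],[0,0,0]], delta_rot=[[0,0,0],[0,0,0]])

```text
time: 9.07
tcp_pos: [0.4982, 0.0818, 0.1117]
ee_rot: [0.0, 0.744, 0.669, 0.0]
contact_force: [4.4, -0.9, 3.1]
finger_gap: 0.245
```

Call:
carry_out(offset=[[0,0,0],[0,0,0],[0,0,0]], delta_rot=[[0,0,0],[0,0,0],[0,0,0]], hand=0.0)

```text
time: 9.45
tcp_pos: [0.4964, 0.0819, 0.1111]
ee_rot: [-0.001, 0.744, 0.669, -0.001]
contact_force: [0.3, 0.1, 0.6]
finger_gap: 0.505
```

Run:
```python
from h import *
s=manip.sense();print(s["tcp_pos"],s["contact_force"],s["finger_gap"])
a=manip.grab_frame("scene")[:,:,::-1]
cv2.imwrite("pics/s4.png",a);cv2.imwrite("pics/s4c.png",cv2.resize(a[150:230,205:295],None,fx=7,fy=7,interpolation=cv2.INTER_CUBIC))
```

```text
[0.49643055 0.08186104 0.11112932] [0.27796065 0.0808809  0.55060102] 0.5048582003497438
```

View pics/s4c.png

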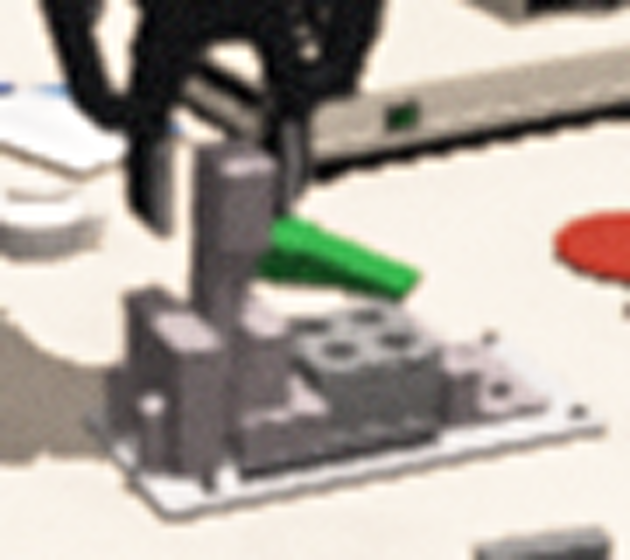

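The wedge stands upright in the slot, released, with both fingers clear of the head. Going up and shutting the gripper.

Call:
carry_out(offset=[[0,0,0.03],[0,0,0.036],[0.0015,0,0],[0,0,0],[0,0,0]], delta_rot=[[0,0,0],[0,0,0],[0,0,0],[0,0,0],[0,0,0]])

```text
time: 10.12
tcp_pos: [0.4981, 0.0818, 0.1765]
ee_rot: [-0.001, 0.744, 0.669, -0.001]
contact_force: [-0.2, 1.0, -0.2]
finger_gap: 0.496
```

Call:
carry_out(offset=[[0,0,0],[0,0,0],[0,0,0],[0,0,-0.01],[0,0,-0.01],[0,0,0]], delta_rot=[[0,0,0],[0,0,0],[0,0,0],[0,0,0],[0,0,0],[0,0,0]], hand=-1, grip_force=60)

```text
time: 10.88
tcp_pos: [0.4982, 0.0818, 0.1564]
ee_rot: [-0.001, 0.744, 0.669, -0.001]
contact_force: [0.6, -0.8, 0.2]
finger_gap: 0.003
```

Call:
carry_out(offset=[[0,0,-0.006],[0,0,-0.004],[0,0,0]], delta_rot=[[0,0,0],[0,0,0],[0,0,0]])

```text
time: 11.25
tcp_pos: [0.499, 0.0818, 0.1474]
ee_rot: [-0.0, 0.744, 0.669, -0.0]
contact_force: [0.1, -0.2, 0.2]
finger_gap: 0.003
```

Call:
carry_out(offset=[[0,0,-0.002],[0,0,-0.002],[0,0,0]], delta_rot=[[0,0,0],[0,0,0],[0,0,0]])

```text
time: 11.62
tcp_pos: [0.4991, 0.0818, 0.1436]
ee_rot: [-0.0, 0.744, 0.669, -0.0]
contact_force: [0.3, 0.2, -0.0]
finger_gap: 0.0
```

Call:
carry_out(offset=[[0,0,-0.002],[0,0,0]], delta_rot=[[0,0,0],[0,0,0]])

```text
time: 11.88
tcp_pos: [0.4991, 0.0818, 0.1416]
ee_rot: [-0.0, 0.744, 0.669, -0.0]
contact_force: [-0.0, -0.2, -0.2]
finger_gap: 0.002
```

Call:
carry_out(offset=[[0,0,-0.002],[0,0,0]], delta_rot=[[0,0,0],[0,0,0]])

```text
time: 12.12
tcp_pos: [0.4992, 0.0818, 0.1396]
ee_rot: [-0.0, 0.744, 0.669, -0.0]
contact_force: [0.0, -0.3, 0.9]
finger_gap: 0.001
```

Call:
carry_out(offset=[[0,0,-0.002],[0,0,0]], delta_rot=[[0,0,0],[0,0,0]])

```text
time: 12.38
tcp_pos: [0.499, 0.0819, 0.1382]
ee_rot: [-0.0, 0.744, 0.669, -0.0]
contact_force: [-2.7, 0.1, 8.1]
finger_gap: -0.001
```

Call:
carry_out(offset=[[0,0,-0.002],[0,0,0]], delta_rot=[[0,0,0],[0,0,0]])

```text
time: 12.62
tcp_pos: [0.4991, 0.0821, 0.1375]
ee_rot: [-0.0, 0.744, 0.669, 0.0]
contact_force: [-6.0, -0.6, 22.4]
finger_gap: 0.005
```

Call:
carry_out(offset=[[0,0,-0.002],[0,0,0]], delta_rot=[[0,0,0],[0,0,0]])

```text
time: 12.88
tcp_pos: [0.4994, 0.0822, 0.1371]
ee_rot: [0.0, 0.744, 0.669, 0.001]
contact_force: [-11.1, 0.9, 36.7]
finger_gap: -0.002
```

That last step overshot: 37 N instead of about 15 N. I should not have batched those steps. Backing off at once and looking.

Call:
carry_out(offset=[[0,0,0.012],[0,0,0.03],[0,0,0.03],[0,0,0]], delta_rot=[[0,0,0],[0,0,0],[0,0,0],[0,0,0]])

```text
time: 13.38
tcp_pos: [0.5011, 0.0819, 0.2077]
ee_rot: [0.002, 0.744, 0.669, 0.002]
contact_force: [0.5, -0.1, 0.0]
finger_gap: 0.004
```

Run:
```python
from h import *
s=manip.sense();print(s["tcp_pos"],s["contact_force"],s["finger_gap"])
a=manip.grab_frame("scene")[:,:,::-1];b=manip.grab_frame("top")[:,:,::-1]
cv2.imwrite("pics/s5.png",a);cv2.imwrite("pics/t5.png",b)
o=cv2.imread("pics/s4.png")
f=lambda i:cv2.resize(i[155:225,210:290],None,fx=5,fy=5,interpolation=cv2.INTER_CUBIC)
cv2.imwrite("pics/s5c.png",np.hstack([f(o),f(a)]))
```

```text
[0.50108332 0.08186194 0.20773491] [ 0.47130309 -0.14783922  0.03535738] 0.004061325016685371
```

View pics/s5c.png

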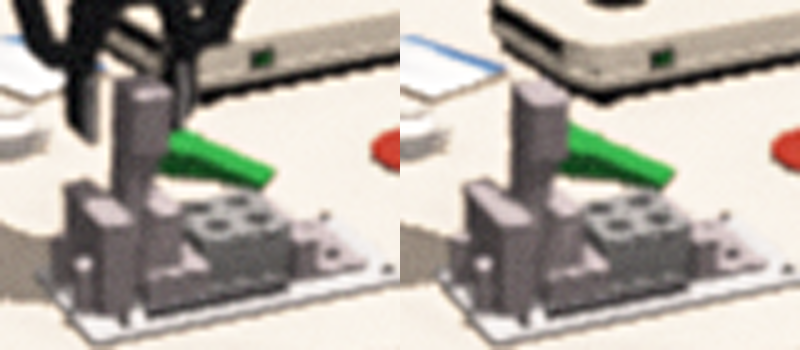

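Nothing visibly cracked or tilted. The rising force (8, 22, 37 N over only 1.1 mm) suggests the block has already met the stop. I'll tap again, carefully, and compare heights.

Call:
carry_out(offset=[[-0.001,0,-0.03],[-0.001,0,-0.03],[0,0,-0.007],[0,0,0]], delta_rot=[[0,0,0],[0,0,0],[0,0,0],[0,0,0]])

```text
time: 13.98
tcp_pos: [0.4963, 0.0818, 0.138]
ee_rot: [-0.001, 0.744, 0.669, -0.001]
contact_force: [0.5, 0.0, -0.5]
finger_gap: 0.001
```

Call:
carry_out(offset=[[0.0015,0,-0.001],[0,0,0]], delta_rot=[[0,0,0],[0,0,0]])

```text
time: 14.22
tcp_pos: [0.4989, 0.0818, 0.1376]
ee_rot: [-0.0, 0.744, 0.669, -0.0]
contact_force: [-0.5, 0.1, -0.2]
finger_gap: -0.001
```

Call:
carry_out(offset=[[-0.0005,0,-0.001],[0,0,0]], delta_rot=[[0,0,0],[0,0,0]])

```text
time: 14.48
tcp_pos: [0.4989, 0.0818, 0.1373]
ee_rot: [0.0, 0.744, 0.669, 0.001]
contact_force: [-0.0, 0.4, 4.9]
finger_gap: -0.003
```

Call:
carry_out(offset=[[0,0,-0.001],[0,0,0]], delta_rot=[[0,0,0],[0,0,0]])

```text
time: 14.72
tcp_pos: [0.4992, 0.0819, 0.1371]
ee_rot: [0.001, 0.744, 0.669, 0.001]
contact_force: [-1.1, -0.1, 12.8]
finger_gap: 0.003
```

Call:
carry_out(offset=[[0,0,-0.0004],[0,0,0],[0,0,0]], delta_rot=[[0,0,0],[0,0,0],[0,0,0]])

```text
time: 15.1
tcp_pos: [0.4993, 0.0818, 0.137]
ee_rot: [0.001, 0.744, 0.669, 0.001]
contact_force: [-2.3, 0.4, 16.7]
finger_gap: -0.0
```

At 17 N the head stays at the same height as it did at 37 N (TCP 0.1370 vs 0.1371). Backing off to check that it is the block that is tight.

Call:
carry_out(offset=[[0,0,0.01],[0,0,0.04],[-0.05,0,0.02],[-0.05,0,0],[0,0,0]], delta_rot=[[0,0,0],[0,0,0],[0,0,0],[0,0,0],[0,0,0]])

```text
time: 15.72
tcp_pos: [0.3934, 0.0819, 0.2049]
ee_rot: [-0.001, 0.743, 0.669, -0.002]
contact_force: [0.6, 1.0, 0.1]
finger_gap: 0.0
```

Run:
```python
from h import *
s=manip.sense();print(s["tcp_pos"],s["contact_force"],s["finger_gap"])
a=manip.grab_frame("scene")[:,:,::-1];b=manip.grab_frame("top")[:,:,::-1]
cv2.imwrite("pics/s6.png",a);cv2.imwrite("pics/t6.png",b)
for q in("jaw","tube_block","back_stop"):
    for r in manip.masks_of("top",q):print(q,round(r["confidence"],2),r["box"])
f=lambda i,x,y,w,h:cv2.resize(i[y:y+h,x:x+w],(400,300),interpolation=cv2.INTER_CUBIC)
A=np.hstack([f(cv2.imread("pics/top0.png"),202,155,72,54),f(b,202,155,72,54)])
B=np.hstack([f(cv2.imread("pics/scene0.png"),230,178,64,48),f(a,230,178,64,48)])
cv2.imwrite("pics/c6.png",np.vstack([A,B]))
```

```text
[0.39335522 0.08188954 0.20489255] [0.5580826  0.97967689 0.09301804] 0.00038174785785441493
tube_block 0.62 [229.2, 176.5, 19.1, 13.2]
back_stop 0.75 [227.5, 159.7, 26.1, 19.0]
```

View pics/c6.png

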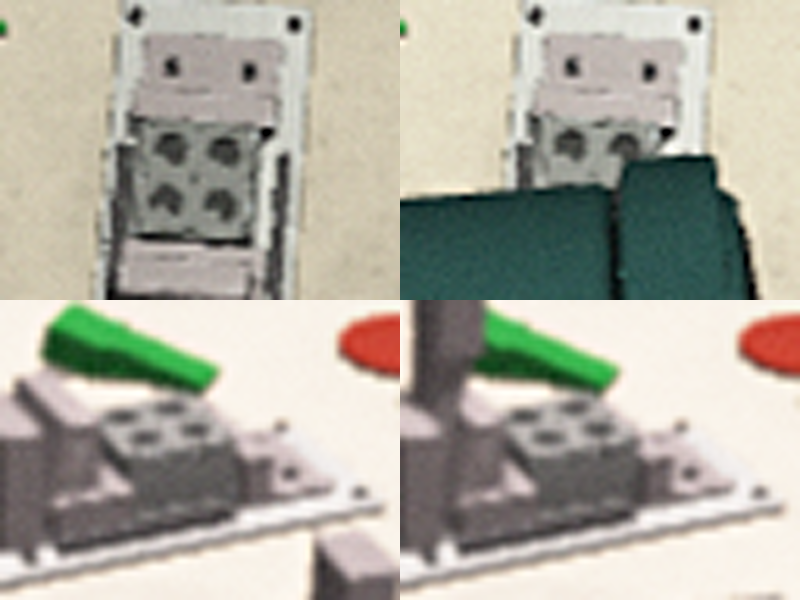

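The top-right and bottom-right crops (after) show the block about 1 px nearer the stop, up against it, intact. The wedge stands upright. A numeric check of bystanders and stillness comes before handing in.

Run:
```python
from h import *
g=lambda n:cv2.cvtColor(cv2.imread(f"pics/{n}.png"),cv2.COLOR_BGR2GRAY).astype(np.float32)
def sh(a,b,x,y,w,h):
    A,B=g(a)[y:y+h,x:x+w],g(b)[y:y+h,x:x+w];W_=cv2.createHanningWindow((w,h),cv2.CV_32F)
    return np.round(cv2.phaseCorrelate(A,B,W_),2)
print("plate/stop scene",sh("scene0","s6",268,192,24,20),"block 0-6",sh("scene0","s6",246,190,22,24),"block 5-6",sh("s5","s6",246,190,22,24))
print("wedge head s5-s6",sh("s5","s6",226,165,20,40))
print("top stop",sh("top0","t6",222,158,32,18))
manip.grab_frame("scene")
for q in("tally_counter","oil_bottle","tape_roll"):
    m=[r for r in manip.masks_of("scene",q)][:1]
    for r in m:
        x,y,w,h=[int(v) for v in r["box"]];x-=5;y-=5;w+=10;h+=10
        print(q,round(r["confidence"],2),(x,y),sh("scene0","s6",x,y,w,h))
print("green",sh("scene0","s6",244,176,24,18))
s=manip.sense();print(s["time"],s["contact_force"])
```

```text
Traceback (most recent call last):
ValueError: setting an array element with a sequence. The requested array has an inhomogeneous shape after 1 dimensions. The detected shape was (2,) + inhomogeneous part.
```

Run:
```python
from h import *
g=lambda n:cv2.cvtColor(cv2.imread(f"pics/{n}.png"),cv2.COLOR_BGR2GRAY).astype(np.float32)
def sh(a,b,x,y,w,h):
    A,B=g(a)[y:y+h,x:x+w],g(b)[y:y+h,x:x+w];W_=cv2.createHanningWindow((w,h),cv2.CV_32F)
    return np.round(cv2.phaseCorrelate(A,B,W_)[0],2)
print("plate/stop scene",sh("scene0","s6",268,192,24,20),"block 0-6",sh("scene0","s6",246,190,22,24),"0-4",sh("scene0","s4",246,190,22,24),"block 5-6",sh("s5","s6",246,190,22,24))
print("wedge s4-s5",sh("s4","s5",228,172,18,34),"s5-s6",sh("s5","s6",226,165,20,40))
manip.grab_frame("scene")
for q in("tally_counter","oil_bottle","tape_roll"):
    for r in manip.masks_of("scene",q)[:1]:
        x,y,w,h=[int(v) for v in r["box"]];x-=5;y-=5;w+=10;h+=10
        print(q,round(r["confidence"],2),(x,y),sh("scene0","s6",x,y,w,h))
print("green",sh("scene0","s6",244,176,24,18))
s=manip.sense();print(s["time"],s["contact_force"])
```

```text
plate/stop scene [-0.11 -0.08] block 0-6 [0.6  0.25] 0-4 [0.43 0.53] block 5-6 [ 0.17 -0.04]
wedge s4-s5 [-0.07 -0.03] s5-s6 [-0.26  0.04]
tally_counter 0.46 (196, 170) [0.45 0.05]
oil_bottle 0.74 (214, 184) [0.41 0.49]
tape_roll 0.96 (295, 272) [-0.08 -0.11]
green [-0.33  0.04]
16.175 [ 0.10439928  0.35125197 -0.52606973]
```

```bash
python3 -c "
from plant import manip
print(manip.finish_job())"
```

```text
the job is handed in; nothing more can be done
None
```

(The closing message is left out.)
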